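Slide the vice to the viewing stop and hold the loupe in focus over the clamped part

TASK

Without lifting it, slide the small vice with the brass stretcher clamped in it along its guide strips until it rests against the stop at the green mark, and let go of it. Then pick up the hand loupe and hold it level, centred over the brass stretcher, with its lens at the height of the white line on the red cursor of the upright rule; the loupe must not touch the vice, the part or the rule stand. Finish while still holding the loupe there, still and in the air, and leave the rule stand, its cursor and the other things on the bench undisturbed.

Things in the scene. Friction and masses are not known exactly. Their poses are not given: they have to be found in the camera images.
- station: Inspection slide, fixed: aluminium plate 120 (x) x 240 (y) x 10 mm high with two steel guide strips (14 mm wide, 6 mm above the plate) along its y axis. The channel between them is 44 mm wide, centred on x = 0, floor at z = 10 mm. A dark stop block 58 x 13 x 13 mm closes its +y end. Green mark by the stop: viewing position; white, mid length: loading. Origin: centre of underside, z up.
- stop_face (a point): Centre of the stop's face that the vice comes up against, 6 mm above the plate's top; in the station's frame x = 0, y = 104 mm. Axes as the station's.
- vice: Small black and steel vice, loose, 0.5 to 0.8 kg, 40 mm wide (x), in the channel with 2 mm play each side, friction about 0.6. Origin: on the underside, centre line; z up. The fixed jaw (x +-20, y -49 to -35, up to z = 48 mm) points to the stop: the vice rests on it when its origin is 49 mm from the stop's face. Base: z 0 to 18, y -49 to 36. The moving jaw (y -24 to -5) is screwed tight.
- vice_nut (a point): Centre of the vice's nut block at the end away from the stop, a good place to grip across its 40 mm width: in the vice's frame x = 0, y = 30, z = 25 mm; the block is x +-20, y 24 to 36, z 18 to 32 mm. Behind it stands the screw's thin cross bar (y 48 to 55 mm, up to z = 44). Axes as the vice's.
- part_mark (a point): Middle of the top of the brass stretcher clamped across the vice's jaws: in the vice's frame x = 0, y = -28, z = 50 mm, the highest thing on the vice. The stretcher is fixed to the vice, a bar 56 x 7 mm along the vice's x, with bolted ends 12 mm wide that stand out to x +-28 mm. Axes as the vice's.
- rule_stand: Rule stand standing loose on the bench beyond the stop and a little further back (0.8 kg): dark steel block 36 (x) x 44 (y) x 26 mm high with an upright steel rule 22 mm wide, 2 mm thick, whose top is 160 mm above the bench. A red cursor, 12 x 32 x 9 mm high, sits on the rule. Origin: centre of the underside, z up.
- focus_mark (a point): The white line across the front of the red cursor on the rule, set beforehand to the height at which this loupe is sharp on the part: the middle of the lens must be held at this height. It differs from job to job, about 95 to 125 mm above the bench. z up.
- loupe: Hand loupe lying flat on the bench, loose, about 85 g: round black lens bezel 58 mm across, 18 mm thick, with a straight black handle along the loupe's -x axis. Origin: below the lens centre on the underside; z up, along the lens axis. The handle is a flat-sided bar 18 mm wide (y), 20 mm high (z 0 to 20), from x = -41 to -133 mm, with a steel end cap to x = -143.
- lens_centre (a point): Centre of the loupe's glass lens, half way through its thickness: in the loupe's frame x = 0, y = 0, z = 9 mm. Axes as the loupe's.
- loupe_grip (a point): Point in the middle of the handle close to the loupe's balance point, good for gripping across the 18 mm width: in the loupe's frame x = -62, y = 0, z = 10 mm.
- spacer_a: Bystander: loose brass stretcher 56 x 19 x 16 mm lying behind the slide, waiting to be inspected. Origin: centre of the underside.
- spacer_b: Bystander: second loose brass stretcher 56 x 19 x 16 mm behind the slide. Origin: centre of the underside.
- pot: Bystander: small white flux pot with black cap, 49 mm across, 48 mm high, behind the slide. Origin: centre of the underside.
- tin: Bystander: flat yellow tin 75 x 107 x 26 mm, closed, behind the slide. Origin: centre of the underside.
Mind the look-alikes: they are no part of the job. There is more than one size of the vice; the job needs the largest.

How it is judged:
By the outcome, as a careful person would: the job done as asked, in the order asked, and still so for the second after the job is handed in, while the arm keeps its last pose, push and grip.
It also fails if it takes over 58 s, if anything falls off the work surface, if the arm or the gripper's body presses on something with over 40 N, if the wrist force passes 120 N, or if a joint passes its speed limit or range.

ROBOT

A 7-joint arm with a two-finger parallel gripper is mounted at the origin on a cart in front of the work surface, level with it; the furniture and walls round the work are solid. World frame = base frame: x ahead of the robot, y to its left, z up, the work surface at z = 0. Lengths are in m, angles in rad, forces in N, time in s.
With the tool pointing down it reaches from about 0.4 to 0.85 m from the base axis. Payload 4.5 kg.
Tool frame: the origin (TCP) lies at the very end of the fingers, on their centre line; the grasp point (between the pads) lies 19 mm behind it; z points along the fingers, y is the line along which they close (so a half turn about z gives the same grasp; the last joint's range is limited). The gripper opens to 88 mm and grips with 3 to 60 N. Pads are 18 mm wide; open, the fingers measure 123 mm over their backs; the gripper's body (75 mm by 187 mm) begins 45 mm behind the grasp point.
Start: joints at [1.3, 0.689, -0.195, 1.565, 0.157, 0.902, -0.215], TCP at [0.188, -0.596, 0.239] pointing down, gripper open.
Joint ranges: [-3.01, 3.01], [-0.46, 2.08], [-1.47, 1.51], [0.13, 2.56], [-1, 4.14], [0.04, 2.09], [-2.66, 2.66]. Speed limits (rad/s): [2.57, 2.57, 3.14, 3.14, 3.14, 3.14, 3.14].

INTERFACE

Orientations are given as a unit quaternion [x, y, z, w].
In Python, from station import ctrl gives the robot as it stands.
- The arm moves only by the shell command python3 -m pendant 'ROWS' [OPENING]. ROWS is JSON, a list of rows, each an object of numbers: "tx", "ty", "tz": the shift along the world's x, y, z in m; "turn": the turn about the world's z in degrees. A call has 1 to 20 rows; each row is the pose to reach, as a shift and turn from the pose commanded when the call began; what a row does not reach only later rows make up. A row lasts 1/8 s, in which the tool goes at most 62.5 mm and 10.7 degrees, less where a joint would pass 70% of its speed; a pose out of reach is approached as far as the arm can. A call with a gripper value outside its range is refused whole. OPENING is the opening, from -1 (shut) to 1 (fully open), so that 0 is half open, set as the call begins (- or left out, the last holds). The fingers move at their own pace and stop on an object; the grip force is fixed at half the most. Time passes only in rows, so rows that repeat a pose let the fingers close. It gives the time, the measured TCP pose, the force, the opening and the grip force at its end, in the units of the state.
- ctrl.observe(): the state, without advancing time (a new reading comes with each control period).
- ctrl.snapshot(name): name is "side" or "top" or "wrist"; returns a dict with "img" (480x640x3 uint8, red, green, blue), "z_map" (480x640 float32, m along the optical axis (not along the pixel's ray), 0 where there is no reading), "fx", "fy", "cx", "cy" (pixels), "k1" (the pictures are not rectified: a ray, as slopes to the right and down, at radius r is drawn at 1 + k1 r^2 times it, then the intrinsics apply), "R" (3x3) and "t" (3): a world point X has camera coordinates R X + t. Camera axes: x right, y down, z forward; pixel columns grow to the right and rows downward; lengths in m; the calibration is good to about 2 mm. A picture is of the moment at which its call begins.
- ctrl.hand_in(): hands the job in; it is judged then, once.
The state is a dict: "time_s": time; "joint_pos": joint angles; "joint_velocities": joint speeds; "tau": joint torques, N m; "ee_pos": TCP position; "eef_rot": TCP orientation; "wrist_force": force on the tool from outside, world axes, zero at the start; "ft_torque": the same for the moment, N m; "finger_gap": opening from 0.0 (shut) to 1.0 (fully open); "finger_force": force on a finger pad.
Only numpy, scipy, OpenCV 4.12 (cv2) and the standard library are available. Lean on these libraries where they do the work, as an engineer would, in place of code of your own. Each camera call takes 0.05 s, during which the arm holds its last target. There are 200 camera calls.

## Working session

There is one attempt and no reset: what is moved stays moved. The work goes in short steps, Python scripts to look and compute and a shell command to move; the robot and the scene stay as the last step left them, time stands still between calls to the robot, and variables do not carry over. Pictures are saved under pics/ and viewed, at most 10 in all, crops included, and the job is handed in when it is done.

```bash
mkdir -p pics; ls; cat > h.py <<'E'
import numpy as np, cv2
from station import ctrl
def save(s,name): cv2.imwrite(name, s["img"][:,:,::-1])
def K(s): return np.array([[s["fx"],0,s["cx"]],[0,s["fy"],s["cy"]],[0,0,1.]])
def D(s): return np.array([s["k1"],0,0,0.])
def rays(s,px):
    u=cv2.undistortPoints(np.array(px,float).reshape(-1,1,2),K(s),D(s)).reshape(-1,2)
    d=np.c_[u,np.ones(len(u))]@np.array(s["R"]); o=-np.array(s["R"]).T@np.array(s["t"])
    return o,d
def plane(s,px,z):
    o,d=rays(s,px); return o+d*((z-o[2])/d[:,2])[:,None]
def depth(s,px):
    o,d=rays(s,px); p=np.round(np.array(px)).astype(int); return o+d*s["z_map"][p[:,1],p[:,0]][:,None]
def cloud(s):
    v,u=np.mgrid[:480,:640]; px=np.c_[u.ravel(),v.ravel()]
    P=depth(s,px).reshape(480,640,3); P[s["z_map"]<=0]=np.nan; return P
def proj(s,X):
    R=np.array(s["R"]); t=np.array(s["t"])
    return cv2.projectPoints(np.array(X,float).reshape(-1,3),cv2.Rodrigues(R)[0],t,K(s),D(s))[0].reshape(-1,2)
E
python3 - <<'E'
from h import *
import pickle
S={}
for n in ["side","top","wrist"]:
    s=ctrl.snapshot(n); S[n]=s; save(s,f"pics/{n}0.png"); print(n,-np.array(s["R"]).T@np.array(s["t"]),np.array(s["R"])[2],(s["z_map"]>0).mean(), s["fx"],s["k1"])
pickle.dump(S,open("s0.pkl","wb"))
print(ctrl.observe())
E
```

```text
pics
side [ 0.49684584 -0.61727485  0.42186592] [ 0.13784186  0.91454719 -0.38026709] 0.9960481770833334 449.6674657003404 -0.06081514030502723
top [0.44493748 0.14905527 1.19926612] [ 0.17158987  0.01278159 -0.98508555] 0.99607421875 596.3495286160286 -0.1532280350986373
wrist [ 0.25800143 -0.57258585  0.38466251] [-0.27265593 -0.08453985 -0.95839019] 0.9961783854166667 335.89799224570237 0.02207632088274311
{'time_s': 0.15, 'joint_pos': array([ 1.29977094,  0.68977609, -0.19452846,  1.56608991,  0.15729069,
        0.90247234, -0.21510852]), 'joint_velocities': array([-9.65229309e-04,  2.23473022e-04,  1.69306110e-05, -4.32175973e-03,
        1.44772460e-03,  9.11604870e-05,  4.19710018e-04]), 'tau': array([-1.83269854e-03, -5.27857089e+01, -1.26870163e+00, -1.53586149e+01,
       -5.24751493e-02,  3.85625564e-03,  1.09993161e-04]), 'ee_pos': array([ 0.18740936, -0.5957507 ,  0.23810784]), 'eef_rot': array([ 9.88403628e-01,  1.51847976e-01, -1.47101447e-04, -6.62688441e-04]), 'wrist_force': array([ 0.28499772, -0.74193556,  0.27978373]), 'ft_torque': array([-0.01033585,  0.03153782, -0.00983637]), 'finger_force': 0.0, 'finger_gap': 0.9987548046856051}
```

View pics/top0.png

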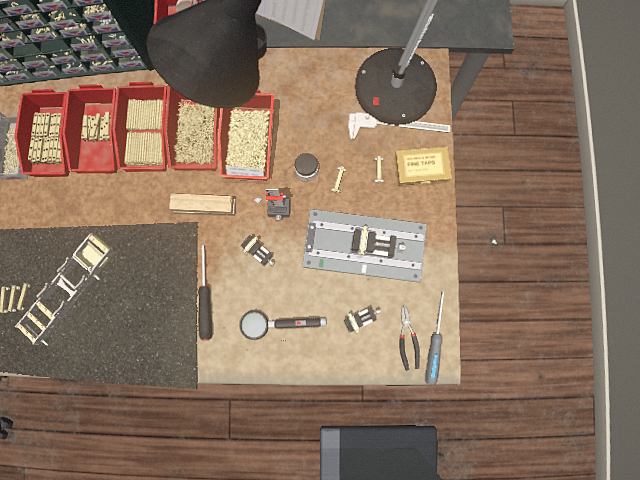

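View pics/side0.png

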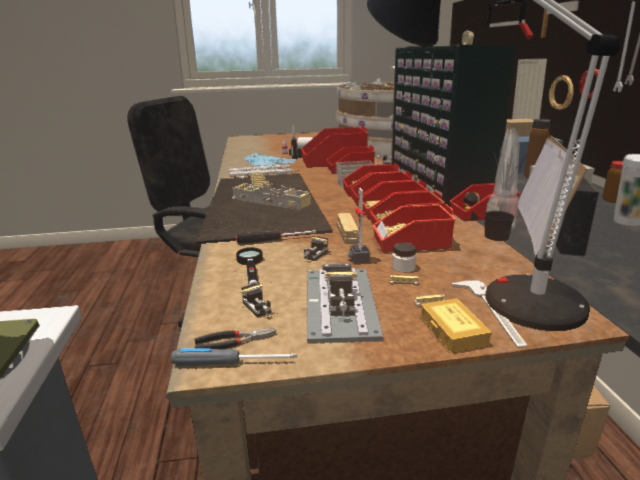

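The top view shows three vice candidates: (372,241) in the slide channel, (258,248) loose and small, and (361,319) loose near the loupe. The loupe lens is at (254,324) with its handle running to (325,322). The rule stand is at (278,203) with the red cursor. The slide's green mark is at (321,264), so the stop is at the image-left end (+y). My choice is the vice in the channel at (372,241). I'll check it in a close crop.

```bash
python3 - <<'E'
from h import *
import pickle
S=pickle.load(open("s0.pkl","rb")); s=S["top"]
c=s["img"][190:350,225:435,::-1]; cv2.imwrite("pics/crop1.png",cv2.resize(c,None,fx=3.7,fy=3.7,interpolation=cv2.INTER_CUBIC))
P=cloud(s); 
for n,px in dict(bench=(230,270),plateA=(312,230),plateB=(418,262),lens=(254,324),rim=(254,312),handle=(290,323),cap=(320,322),lamp=(205,50),vice=(364,240),v2=(258,248),v3=(361,319),rule=(278,195)).items(): print(n,P[px[1],px[0]].round(4))
print(proj(s,[[0,0,0],[0.188,-.596,.239]]))
z=P[...,2]
# plate mask
m=((z>0.006)&(z<0.022)).astype(np.uint8); m[:200]=0; m[290:]=0; m[:,:295]=0; m[:,435:]=0
m=cv2.morphologyEx(m,cv2.MORPH_CLOSE,np.ones((3,3)))
cs,_=cv2.findContours(m,0,2); c=max(cs,key=cv2.contourArea); r=cv2.minAreaRect(c); print(r); b=cv2.boxPoints(r); print(plane(s,b,0.01).round(4))
E
```

```text
bench [0.5773 0.3511 0.004 ]
plateA [0.6567 0.185  0.0229]
plateB [ 0.5939 -0.0281  0.0122]
lens [0.4689 0.2986 0.015 ]
rim [0.4925 0.2986 0.0184]
handle [0.4714 0.2268 0.0217]
cap [0.4738 0.168  0.0177]
lamp [0.7802 0.299  0.5507]
vice [0.6306 0.083  0.0598]
v2 [0.6189 0.2921 0.029 ]
v3 [0.4798 0.0876 0.0217]
rule [0.7053 0.246  0.1198]
[[404.64415904 562.47660335]
 [754.51120677 473.78226188]]
((365.82574462890625, 245.2239227294922), (120.91859436035156, 60.30402755737305), 7.549422264099121)
[[ 0.5831  0.205   0.01  ]
 [ 0.7059  0.1902  0.01  ]
 [ 0.6736 -0.0542  0.01  ]
 [ 0.5517 -0.0352  0.01  ]]
```

View pics/crop1.png

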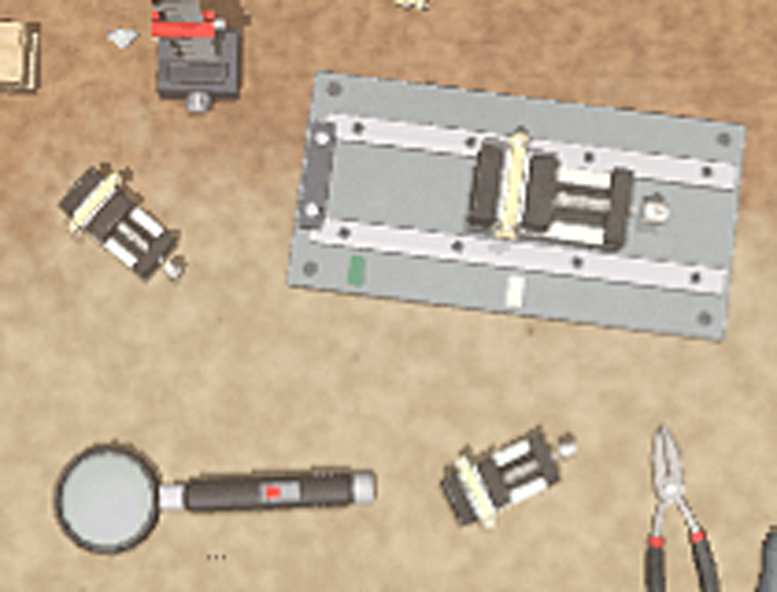

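The channel vice is the biggest of the three; the others, at crop (125,225) and (510,470), are clearly smaller. The stop is at the left end, the stretcher is at crop (514,187) and the nut block at (619,208). Next I measure.

```bash
python3 - <<'E'
from h import *
import pickle
S=pickle.load(open("s0.pkl","rb")); s=S["top"]
f=lambda q:(np.array(q,float)+.5)/3.7-.5+[225,190]
c=plane(s,f([(319,72),(746,127),(724,340),(289,286)]),.01); print(c.round(4), c.mean(0).round(4))
for a,b in((1,0),(2,3),(3,0),(2,1)): d=c[b]-c[a]; print(np.hypot(*d[:2]).round(4),np.degrees(np.arctan2(d[1],d[0])).round(2))
st=plane(s,f([(519,135),(509,238)]),.06); print("stretcher",st.round(4),st.mean(0).round(4))
print("nut",plane(s,f([(619,208)]),.042).round(4))
print("stop top", plane(s,f([(317,175)]),.023).round(4))
l=plane(s,f([(107,498)]),.018); h=plane(s,f([(355,488)]),.02); print("lens",l.round(4),"hand",h.round(4))
P=cloud(s); z=P[...,2]; m=(z>.3)
print("high:",np.nanmin(P[m],0).round(3),np.nanmax(P[m],0).round(3)); q=P[m]; print("near:", q[np.argsort(np.hypot(q[:,0]-.62,q[:,1]-.12))[:3]].round(3))
E
```

```text
[[ 0.7023  0.1881  0.01  ]
 [ 0.6722 -0.047   0.01  ]
 [ 0.5548 -0.0323  0.01  ]
 [ 0.5836  0.2034  0.01  ]] [0.6282 0.078  0.01  ]
0.237 82.7
0.2374 83.03
0.1197 -7.34
0.1183 -7.15
stretcher [[0.6579 0.0811 0.06  ]
 [0.6033 0.0867 0.06  ]] [0.6306 0.0839 0.06  ]
nut [[0.6221 0.0272 0.042 ]]
stop top [[0.6425 0.1883 0.023 ]]
lens [[0.4684 0.2991 0.018 ]] hand [[0.4746 0.1668 0.02  ]]
high: [ 0.725 -0.022  0.3  ] [1.021 0.73  0.592]
near: [[0.749 0.255 0.47 ]
 [0.741 0.262 0.474]
 [0.743 0.261 0.474]]
```

```bash
python3 -m pendant '[{"tx":0.015,"ty":0.02,"turn":2},{"tx":0.04,"ty":0.055,"turn":6},{"tx":0.07,"ty":0.1,"turn":10},{"tx":0.1,"ty":0.145,"turn":15},{"tx":0.135,"ty":0.19,"turn":20},{"tx":0.165,"ty":0.235,"turn":25},{"tx":0.2,"ty":0.285,"turn":30},{"tx":0.23,"ty":0.33,"turn":35},{"tx":0.26,"ty":0.375,"turn":40},{"tx":0.295,"ty":0.42,"turn":45},{"tx":0.325,"ty":0.465,"turn":50},{"tx":0.36,"ty":0.515,"turn":55},{"tx":0.39,"ty":0.56,"turn":60},{"tx":0.415,"ty":0.595,"turn":63},{"tx":0.43,"ty":0.615,"turn":65},{"tx":0.4346,"ty":0.6227,"turn":65.4},{"tx":0.4346,"ty":0.6227,"turn":65.4},{"tx":0.4346,"ty":0.6227,"turn":65.4}]' 1
python3 - <<'E'
from h import *
import pickle
s=ctrl.snapshot("wrist"); pickle.dump(s,open("w1.pkl","wb")); save(s,"pics/w1.png")
print(-np.array(s["R"]).T@np.array(s["t"]))
o=ctrl.observe(); print(o["ee_pos"],o["eef_rot"],o["joint_pos"])
print(proj(s,[[.622,.027,.042],[.6306,.0839,.06],[.6425,.1883,.023],[.705,.246,.11]]))
E
```

```text
[ 0.25802605 -0.57263719  0.38477272]
[ 0.18743878 -0.59586212  0.23823824] [ 9.88403954e-01  1.51846453e-01 -1.16405927e-04 -5.14363684e-04] [ 1.29980223  0.68965377 -0.19455668  1.56588999  0.15731257  0.90249387
 -0.21509109]
[[  -894.05674349  -1353.0478544 ]
 [ -1475.65494316  -1942.56496969]
 [ -1499.60848556  -1778.14512567]
 [-14700.91685954 -16564.68075398]]schema error: expected keys tx, ty, tz, turn
```

View pics/w1.png

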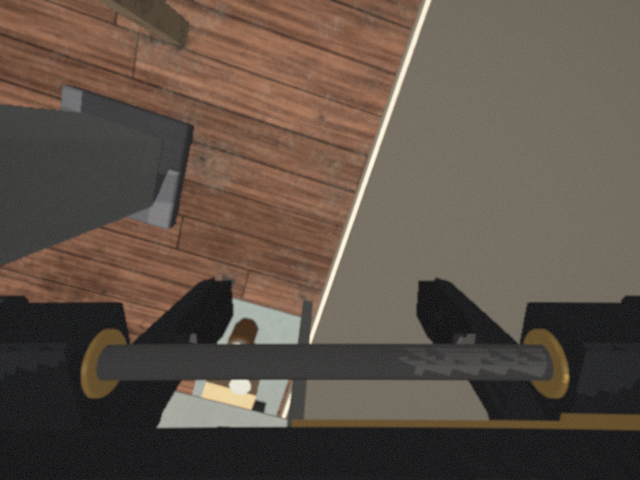

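The move was refused: every row needs all four keys. The wrist picture is still the start view, with the fingers at (225,290) and (430,290) and floor below.

```bash
python3 -m pendant '[{"tx":0.015,"ty":0.02,"tz":0,"turn":2},{"tx":0.04,"ty":0.055,"tz":0,"turn":6},{"tx":0.07,"ty":0.1,"tz":0,"turn":10},{"tx":0.1,"ty":0.145,"tz":0,"turn":15},{"tx":0.135,"ty":0.19,"tz":0,"turn":20},{"tx":0.165,"ty":0.235,"tz":0,"turn":25},{"tx":0.2,"ty":0.285,"tz":0,"turn":30},{"tx":0.23,"ty":0.33,"tz":0,"turn":35},{"tx":0.26,"ty":0.375,"tz":0,"turn":40},{"tx":0.295,"ty":0.42,"tz":0,"turn":45},{"tx":0.325,"ty":0.465,"tz":0,"turn":50},{"tx":0.36,"ty":0.515,"tz":0,"turn":55},{"tx":0.39,"ty":0.56,"tz":0,"turn":60},{"tx":0.415,"ty":0.595,"tz":0,"turn":63},{"tx":0.43,"ty":0.615,"tz":0,"turn":65},{"tx":0.4346,"ty":0.6227,"tz":0,"turn":65.4},{"tx":0.4346,"ty":0.6227,"tz":0,"turn":65.4},{"tx":0.4346,"ty":0.6227,"tz":0,"turn":65.4}]' 1
python3 - <<'E'
from h import *
import pickle
s=ctrl.snapshot("wrist"); pickle.dump(s,open("w1.pkl","wb")); save(s,"pics/w2.png")
print(-np.array(s["R"]).T@np.array(s["t"]))
o=ctrl.observe(); print(o["ee_pos"],o["eef_rot"],o["joint_pos"])
print(proj(s,[[.622,.027,.042],[.6306,.0839,.06],[.6425,.1883,.023],[.705,.246,.11]]))
E
```

```text
time_s: 2.45
ee_pos: [0.6216, 0.0247, 0.2386]
eef_rot: [0.75, 0.661, -0.001, 0.0]
wrist_force: [0.1, 0.7, -0.0]
finger_gap: 1.001
finger_force: 0.0
[0.63141738 0.09902739 0.38519973]
[0.62163715 0.02471851 0.23873305] [ 7.50455645e-01  6.60920441e-01 -6.36694966e-04  3.01333086e-04] [ 0.13087273  0.71083399 -0.44818913  1.56586115  0.35700986  0.94785599
 -0.55977532]
[[ 324.49186945  209.11240405]
 [ 325.91375923  152.92207122]
 [ 324.47925938   36.51869646]
 [ 410.36926717 -120.70526634]]
```

View pics/w2.png

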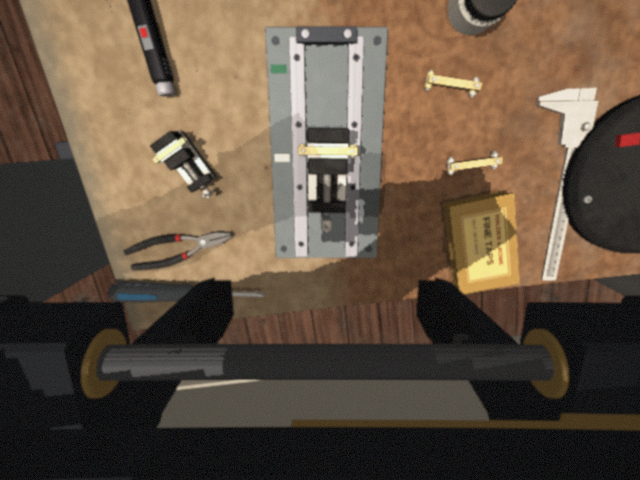

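The wrist view shows the stretcher at (328,151), the stop at (327,36), the nut block at about (327,200) and the fingertips at (232,290) and (417,290). Top and wrist disagree by about 2.5 mm laterally, so I check the wrist calibration against the fingertips.

```bash
python3 - <<'E'
from h import *
import pickle
s=pickle.load(open("w1.pkl","rb")); 
from scipy.spatial.transform import Rotation as Ro
t=np.array([0.62163715,0.02471851,0.23873305]); R=Ro.from_quat([ 7.50455645e-01,6.60920441e-01,-6.36694966e-04,3.01333086e-04]).as_matrix()
print("tooly deg",np.degrees(np.arctan2(R[1,1],R[0,1])),"toolz",R[:,2])
print(proj(s,[t+R@[0,.044,0],t-R@[0,.044,0],t]))
z=s["z_map"]; print(z[285,200:450:8].round(3))
g=s["img"].astype(int)
for r in (283,288): 
    row=g[r].sum(1); print(r,[c for c in range(150,500) if (row[c]<80)!=(row[c-1]<80)])
f=lambda p,h: plane(s,p,h).round(4)
print("stretch",f([(301,150),(356,151)],.06),"stop",f([(327.5,36)],.023))
# station corners from plate corners
c=f([(266.5,28),(387,27),(377,258),(276.5,258)],.01);print(c,c.mean(0))
E
```

```text
tooly deg -7.259772725935403 toolz [-5.57308270e-04 -1.29388367e-03 -9.99999008e-01]
[[415.60926307 298.84804164]
 [232.49823236 298.79489857]
 [324.04533704 298.72054009]]
[0.151 0.15  0.153 0.152 0.42  0.419 0.418 0.42  0.42  0.419 0.421 0.418
 0.419 0.419 0.42  0.419 0.419 0.42  0.419 0.42  0.419 0.418 0.421 0.42
 0.419 0.42  0.419 0.421 0.152 0.152 0.15  0.151]
283 [201, 230, 420, 449]
288 [192, 231, 420, 457]
stretch [[0.6078 0.0895 0.06  ]
 [0.6588 0.0821 0.06  ]] stop [[0.6454 0.1884 0.023 ]]
[[ 0.5877  0.2057  0.01  ]
 [ 0.7043  0.1917  0.01  ]
 [ 0.6755 -0.0463  0.01  ]
 [ 0.5571 -0.0312  0.01  ]] [0.63115  0.079975 0.01    ]
```

```bash
python3 -m pendant '[{"tx":0.001,"ty":0,"tz":-0.03,"turn":0},{"tx":0.003,"ty":0,"tz":-0.07,"turn":0},{"tx":0.003,"ty":0,"tz":-0.11,"turn":0},{"tx":0.003,"ty":0,"tz":-0.14,"turn":0},{"tx":0.003,"ty":0,"tz":-0.15,"turn":0},{"tx":0.003,"ty":0,"tz":-0.15,"turn":0},{"tx":0.003,"ty":0,"tz":-0.15,"turn":0}]' 1
python3 - <<'E'
from h import *
import pickle
s=ctrl.snapshot("wrist"); pickle.dump(s,open("w2.pkl","wb")); save(s,"pics/w3.png")
o=ctrl.observe(); t=o["ee_pos"]; print(t)
from scipy.spatial.transform import Rotation as Ro
R=Ro.from_quat(o["eef_rot"]).as_matrix(); print("tooly",np.degrees(np.arctan2(R[1,1],R[0,1])))
print(proj(s,[t+R@[0,.044,0],t-R@[0,.044,0],t,[.6248,.0275,.042]]))
E
```

```text
time_s: 3.38
ee_pos: [0.6262, 0.0265, 0.0902]
eef_rot: [0.75, 0.662, 0.001, 0.001]
wrist_force: [0.3, 0.3, -0.4]
finger_gap: 0.998
finger_force: 0.0
[0.6261951  0.02650402 0.09024148]
tooly -7.155221467854955
[[415.42500492 298.85768134]
 [232.37656606 298.83441456]
 [323.89443095 298.74514851]
 [321.4042441  261.55491067]]
```

View pics/w3.png

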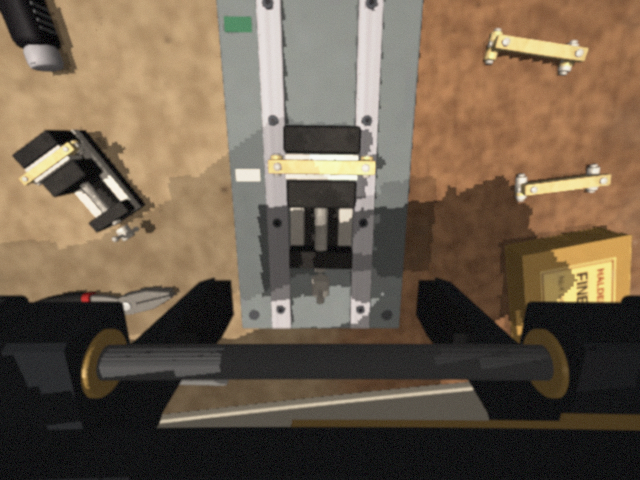

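The stretcher is at (322,166) and the nut block at about (321,258). The fingers straddle the channel and are centred at x≈325 px.

```bash
python3 - <<'E'
from h import *
import pickle
s=pickle.load(open("w2.pkl","rb"))
g=s["img"].astype(int); r=g[140:190,250:400]; m=((r[...,0]-r[...,2]>60)&(r[...,0]>150)).astype(np.uint8)
n,l,st,ce=cv2.connectedComponentsWithStats(m); i=1+np.argmax(st[1:,4]); print(st[i],ce[i]+[250,140])
rc=cv2.minAreaRect(np.argwhere(l==i)[:,::-1].astype(np.float32)); print(rc)
x0,y0,w,h=st[i][:4]; c=np.array(rc[0])+[250,140]
p=plane(s,[c],.06)[0]; u=np.array([.125,.992]); print("stretcher",p,"nut",p[:2]-.058*u)
# shadows: row/col intensity profile of nut
print("col321",[(k,int(g[k,321].sum())) for k in range(236,290,2)])
print("row258",[(k,int(g[258,k].sum())) for k in range(280,366,3)])
print("plane nut",plane(s,[(321,258)],.042))
b=plane(s,[(272,166),(373,166)],.06);print(b)
# strip edges row 200
print("strips row100",[(k,int(g[100,k].sum())) for k in range(256,386,2)])
E
```

```text
[  18   15  108   20 1288] [319.12732919 166.35791925]
((71.46365356445312, 24.553138732910156), (107.02812957763672, 18.046337127685547), 0.6820604205131531)
stretcher [0.63260194 0.08719875 0.06      ] nut [0.62535194 0.02966275]
col321 [(236, 278), (238, 265), (240, 266), (242, 269), (244, 263), (246, 277), (248, 285), (250, 212), (252, 93), (254, 75), (256, 83), (258, 71), (260, 78), (262, 55), (264, 53), (266, 82), (268, 158), (270, 251), (272, 231), (274, 241), (276, 244), (278, 238), (280, 245), (282, 268), (284, 284), (286, 277), (288, 284)]
row258 [(280, 243), (283, 252), (286, 247), (289, 154), (292, 76), (295, 64), (298, 81), (301, 90), (304, 135), (307, 154), (310, 154), (313, 89), (316, 64), (319, 79), (322, 68), (325, 69), (328, 75), (331, 71), (334, 77), (337, 74), (340, 87), (343, 76), (346, 60), (349, 71), (352, 156), (355, 258), (358, 257), (361, 247), (364, 246)]
plane nut [[0.62484985 0.02985035 0.042     ]]
[[0.60717686 0.08963962 0.06      ]
 [0.65891884 0.08313558 0.06      ]]
strips row100 [(256, 454), (258, 445), (260, 502), (262, 644), (264, 676), (266, 671), (268, 667), (270, 646), (272, 644), (274, 660), (276, 663), (278, 648), (280, 653), (282, 628), (284, 317), (286, 320), (288, 382), (290, 439), (292, 449), (294, 451), (296, 448), (298, 448), (300, 452), (302, 448), (304, 455), (306, 451), (308, 441), (310, 455), (312, 450), (314, 451), (316, 449), (318, 450), (320, 440), (322, 448), (324, 454), (326, 438), (328, 444), (330, 452), (332, 447), (334, 439), (336, 444), (338, 438), (340, 432), (342, 444), (344, 435), (346, 442), (348, 446), (350, 437), (352, 438), (354, 389), (356, 537), (358, 645), (360, 667), (362, 667), (364, 642), (366, 631), (368, 639), (370, 644), (372, 644), (374, 641), (376, 636), (378, 536), (380, 388), (382, 430), (384, 422)]
```

```bash
python3 -m pendant '[{"tx":-0.002,"ty":0.002,"tz":-0.02,"turn":0},{"tx":-0.002,"ty":0.002,"tz":-0.04,"turn":0},{"tx":-0.002,"ty":0.002,"tz":-0.06,"turn":0},{"tx":-0.002,"ty":0.002,"tz":-0.069,"turn":0},{"tx":-0.002,"ty":0.002,"tz":-0.069,"turn":0},{"tx":-0.002,"ty":0.002,"tz":-0.069,"turn":0}]' 1
python3 -m pendant '[{"tx":0,"ty":0,"tz":0,"turn":0},{"tx":0,"ty":0,"tz":0,"turn":0},{"tx":0,"ty":0,"tz":0,"turn":0},{"tx":0,"ty":0,"tz":0,"turn":0},{"tx":0,"ty":0,"tz":0,"turn":0},{"tx":0,"ty":0,"tz":0,"turn":0}]' -1
```

```text
time_s: 4.18
ee_pos: [0.6237, 0.0286, 0.0202]
eef_rot: [0.75, 0.662, 0.0, 0.0]
wrist_force: [0.2, 0.5, -0.3]
finger_gap: 1.0
finger_force: 0.0
time_s: 4.92
ee_pos: [0.6235, 0.0284, 0.0198]
eef_rot: [0.75, 0.662, 0.0, 0.0]
wrist_force: [0.7, -0.8, -0.1]
finger_gap: 0.449
finger_force: 29.9
```

```bash
python3 -m pendant '[{"tx":0.0005,"ty":0.004,"tz":0,"turn":0},{"tx":0.0015,"ty":0.012,"tz":0,"turn":0},{"tx":0.0025,"ty":0.02,"tz":0,"turn":0},{"tx":0.0035,"ty":0.028,"tz":0,"turn":0},{"tx":0.0045,"ty":0.036,"tz":0,"turn":0}]'
python3 -m pendant '[{"tx":0.001,"ty":0.008,"tz":0,"turn":0},{"tx":0.002,"ty":0.016,"tz":0,"turn":0},{"tx":0.003,"ty":0.024,"tz":0,"turn":0},{"tx":0.0038,"ty":0.03,"tz":0,"turn":0},{"tx":0.0041,"ty":0.033,"tz":0,"turn":0},{"tx":0.0041,"ty":0.033,"tz":0,"turn":0},{"tx":0.0041,"ty":0.033,"tz":0,"turn":0}]'
```

```text
time_s: 5.55
ee_pos: [0.6276, 0.0648, 0.0198]
eef_rot: [0.75, 0.662, -0.0, 0.0]
wrist_force: [-0.2, -5.6, 1.5]
finger_gap: 0.448
finger_force: 29.9
time_s: 6.42
ee_pos: [0.6318, 0.0984, 0.0198]
eef_rot: [0.75, 0.662, 0.001, -0.0]
wrist_force: [-0.4, -1.8, 2.9]
finger_gap: 0.452
finger_force: 29.9
```

```bash
python3 -m pendant '[{"tx":0.0002,"ty":0.0015,"tz":0,"turn":0},{"tx":0.0004,"ty":0.003,"tz":0,"turn":0},{"tx":0.0005,"ty":0.004,"tz":0,"turn":0},{"tx":0.0005,"ty":0.004,"tz":0,"turn":0}]'
python3 -m pendant '[{"tx":0.0001,"ty":0.001,"tz":0,"turn":0},{"tx":0.0002,"ty":0.002,"tz":0,"turn":0},{"tx":0.0002,"ty":0.002,"tz":0,"turn":0}]'
```

```text
time_s: 6.92
ee_pos: [0.6322, 0.1005, 0.0198]
eef_rot: [0.75, 0.661, -0.001, 0.0]
wrist_force: [-0.8, -5.5, 4.1]
finger_gap: 0.45
finger_force: 29.9
time_s: 7.3
ee_pos: [0.6326, 0.1028, 0.0197]
eef_rot: [0.75, 0.662, -0.0, 0.0]
wrist_force: [-1.0, -5.0, 3.7]
finger_gap: 0.451
finger_force: 29.9
```

```bash
python3 -m pendant '[{"tx":0.0001,"ty":0.001,"tz":0,"turn":0},{"tx":0.0002,"ty":0.002,"tz":0,"turn":0},{"tx":0.0002,"ty":0.002,"tz":0,"turn":0}]'
python3 -m pendant '[{"tx":0.0001,"ty":0.001,"tz":0,"turn":0},{"tx":0.0002,"ty":0.002,"tz":0,"turn":0},{"tx":0.0002,"ty":0.002,"tz":0,"turn":0}]'
```

```text
time_s: 7.68
ee_pos: [0.6328, 0.1049, 0.0198]
eef_rot: [0.75, 0.662, -0.0, 0.0]
wrist_force: [0.3, -5.0, 3.9]
finger_gap: 0.449
finger_force: 29.9
time_s: 8.05
ee_pos: [0.6328, 0.1049, 0.0198]
eef_rot: [0.75, 0.661, -0.001, 0.001]
wrist_force: [-1.1, -7.3, 6.1]
finger_gap: 0.454
finger_force: 29.9
```

```bash
python3 -m pendant '[{"tx":0.0001,"ty":0.001,"tz":0,"turn":0},{"tx":0.0003,"ty":0.002,"tz":0,"turn":0},{"tx":0.0004,"ty":0.003,"tz":0,"turn":0},{"tx":0.0004,"ty":0.003,"tz":0,"turn":0}]'
```

```text
time_s: 8.55
ee_pos: [0.6328, 0.1049, 0.0197]
eef_rot: [0.751, 0.661, -0.003, 0.002]
wrist_force: [-2.6, -11.7, 7.5]
finger_gap: 0.449
finger_force: 29.9
```

```bash
python3 -m pendant '[{"tx":-0.0002,"ty":-0.0015,"tz":0,"turn":0},{"tx":-0.0004,"ty":-0.003,"tz":0,"turn":0},{"tx":-0.0004,"ty":-0.003,"tz":0,"turn":0}]'
python3 -m pendant '[{"tx":0,"ty":0,"tz":0,"turn":0},{"tx":0,"ty":0,"tz":0,"turn":0},{"tx":0,"ty":0,"tz":0,"turn":0},{"tx":0,"ty":0,"tz":0,"turn":0},{"tx":0,"ty":0,"tz":0,"turn":0},{"tx":0,"ty":0,"tz":0.01,"turn":0},{"tx":0,"ty":0,"tz":0.04,"turn":0},{"tx":0,"ty":0,"tz":0.08,"turn":0},{"tx":0,"ty":0,"tz":0.12,"turn":0},{"tx":0,"ty":0,"tz":0.16,"turn":0},{"tx":0,"ty":0,"tz":0.18,"turn":0},{"tx":0,"ty":0,"tz":0.18,"turn":0},{"tx":0,"ty":0,"tz":0.18,"turn":0}]' 1
python3 - <<'E'
from h import *
import pickle
s=ctrl.snapshot("wrist"); pickle.dump(s,open("w4.pkl","wb")); save(s,"pics/w4.png")
s=ctrl.snapshot("top"); pickle.dump(s,open("t4.pkl","wb"))
o=ctrl.observe(); print(o["ee_pos"],o["joint_pos"])
E
```

```text
time_s: 8.93
ee_pos: [0.6328, 0.105, 0.0198]
eef_rot: [0.75, 0.661, -0.001, 0.001]
wrist_force: [0.1, -8.0, 5.5]
finger_gap: 0.45
finger_force: 29.9
time_s: 10.55
ee_pos: [0.6323, 0.1071, 0.199]
eef_rot: [0.75, 0.662, -0.001, -0.0]
wrist_force: [-0.2, 0.3, -0.5]
finger_gap: 1.0
finger_force: 0.0
[0.63206098 0.10719588 0.19842694] [-0.02036215  0.77963682 -0.41273716  1.54442125  0.36877751  0.89799414
 -0.68366134]
```

View pics/w4.png

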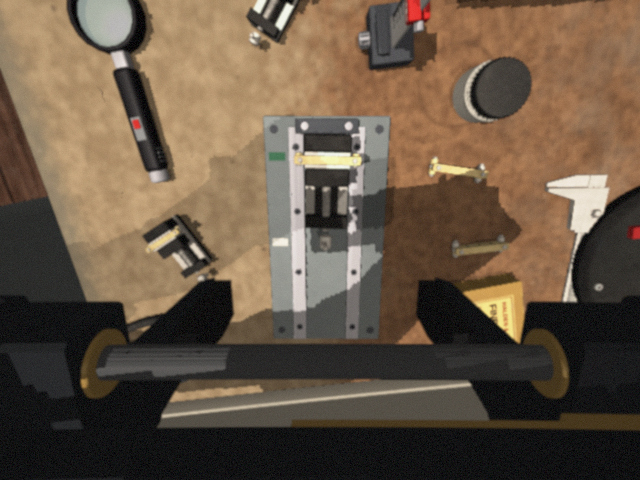

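The vice is now against the stop at (328,125), and the stretcher at (329,160) sits level with the green mark. The loupe lens is at (107,20) and its handle cap at (160,175). The rule stand is at (395,35) with the red cursor at (418,8). Next I measure the loupe and take a first estimate of the cursor height.

```bash
cat > m.py <<'E'
from h import *
def redmask(s,box):
    x0,y0,x1,y1=box; g=s["img"].astype(int)[y0:y1,x0:x1]; m=((g[...,0]>140)&(g[...,1]<90)&(g[...,2]<90)).astype(np.uint8)
    n,l,st,ce=cv2.connectedComponentsWithStats(m); i=1+np.argmax(st[1:,4]); st=st[i].copy(); st[:2]+=[x0,y0]
    ys,xs=np.nonzero(l==i); return st,ce[i]+[x0,y0],xs+x0,ys+y0
E
python3 - <<'E'
from m import *
import pickle
s=pickle.load(open("w4.pkl","rb")); t=pickle.load(open("t4.pkl","rb")); S0=pickle.load(open("s0.pkl","rb"))["side"]
for n,q,cap in(("wrist",s,(160,176)),("top",t,(327,322))):
    # red dot on handle as check
    box=(125,110,150,140) if n=="wrist" else (290,318,305,328)
    st,c,_,_=redmask(q,box); print(n,"dot",plane(q,[c],.02).round(4), "cap",plane(q,[cap],.018).round(4))
# lens circle in top view
g=cv2.cvtColor(t["img"],cv2.COLOR_RGB2GRAY)
m=(g[300:350,232:276]<85).astype(np.uint8); ys,xs=np.nonzero(m); h=cv2.convexHull(np.c_[xs,ys].astype(np.int32)); e=cv2.fitEllipse(h); print(e); c=np.array(e[0])+[232,300]; print("lens top",plane(t,[c],.018).round(4))
m=(g[310:336,276:322]<70).astype(np.uint8); ys,xs=np.nonzero(m); p=plane(t,np.c_[xs+276,ys+310],.02); d=cv2.fitLine(p[:,:2].astype(np.float32),cv2.DIST_HUBER,0,.001,.001).ravel(); print("handle",d,np.degrees(np.arctan2(d[1],d[0])))
g=cv2.cvtColor(s["img"],cv2.COLOR_RGB2GRAY)
m=(g[65:175,110:170]<70).astype(np.uint8); n_,l,st,ce=cv2.connectedComponentsWithStats(m); i=1+np.argmax(st[1:,4]); ys,xs=np.nonzero(l==i); p=plane(s,np.c_[xs+110,ys+65],.015); d=cv2.fitLine(p[:,:2].astype(np.float32),cv2.DIST_HUBER,0,.001,.001).ravel(); print("handle w",st[i],d,np.degrees(np.arctan2(d[1],d[0])))
for n,q,b in(("wrist",s,(400,0,440,40)),("side",S0,(350,195,372,235)),("top",t,(255,180,295,205))):
    st,c,xs,ys=redmask(q,b); P=cloud(q)[ys,xs]; print(n,st,c,np.nanmedian(P,0).round(4),np.nanmin(P[:,2]).round(4),np.nanmax(P[:,2]).round(4))
a=cv2.resize(S0["img"][180:275,325:400,::-1],None,fx=5,fy=5,interpolation=cv2.INTER_CUBIC); cv2.imwrite("pics/rule.png",a)
E
```

```text
wrist dot [[0.4721 0.2132 0.02  ]] cap [[0.4801 0.1645 0.018 ]]Traceback (most recent call last):
  File "<stdin>", line 7, in <module>
  File "m.py", line 4, in redmask
    n,l,st,ce=cv2.connectedComponentsWithStats(m); i=1+np.argmax(st[1:,4]); st=st[i].copy(); st[:2]+=[x0,y0]
                                                       ~~~~~~~~~^^^^^^^^^^
    return _wrapfunc(a, 'argmax', axis=axis, out=out, **kwds)
    return bound(*args, **kwds)
ValueError: attempt to get argmax of an empty sequence
```

```bash
sed -i 's/(g\[...,0\]>140)&(g\[...,1\]<90)&(g\[...,2\]<90)/(g[...,0]>110)\&(g[...,0]-g[...,1]>60)\&(g[...,0]-g[...,2]>60)/' m.py
python3 - <<'E'
from m import *
import pickle
s=pickle.load(open("w4.pkl","rb")); t=pickle.load(open("t4.pkl","rb")); S0=pickle.load(open("s0.pkl","rb"))["side"]
for n,q,cap,box in(("wrist",s,(160,176),(125,110,150,140)),("top",t,(327,322),(290,318,305,328))):
    try: st,c,_,_=redmask(q,box); print(n,st,"dot",plane(q,[c],.02).round(4), "cap",plane(q,[cap],.018).round(4))
    except ValueError: print(n,"no dot")
g=cv2.cvtColor(t["img"],cv2.COLOR_RGB2GRAY)
m=(g[300:350,232:276]<85).astype(np.uint8); n_,l,st,ce=cv2.connectedComponentsWithStats(m); i=1+np.argmax(st[1:,4]); ys,xs=np.nonzero(l==i); h=cv2.convexHull(np.c_[xs,ys].astype(np.int32)); e=cv2.fitEllipse(h); print(e); c=np.array(e[0])+[232,300]; print("lens top",plane(t,[c],.018).round(4))
m=(g[310:336,276:322]<70).astype(np.uint8); ys,xs=np.nonzero(m); p=plane(t,np.c_[xs+276,ys+310],.02); d=cv2.fitLine(p[:,:2].astype(np.float32),cv2.DIST_HUBER,0,.001,.001).ravel(); print("handle",d,np.degrees(np.arctan2(d[1],d[0])))
g=cv2.cvtColor(s["img"],cv2.COLOR_RGB2GRAY)
m=(g[65:175,110:170]<70).astype(np.uint8); n_,l,st,ce=cv2.connectedComponentsWithStats(m); i=1+np.argmax(st[1:,4]); ys,xs=np.nonzero(l==i); p=plane(s,np.c_[xs+110,ys+65],.015); d=cv2.fitLine(p[:,:2].astype(np.float32),cv2.DIST_HUBER,0,.001,.001).ravel(); print("handle w",st[i],d,np.degrees(np.arctan2(d[1],d[0])))
for n,q,b in(("wrist",s,(400,0,440,40)),("side",S0,(350,195,372,235)),("top",t,(255,180,295,205))):
    st,c,xs,ys=redmask(q,b); P=cloud(q)[ys,xs]; print(n,st,c,np.nanmedian(P,0).round(4),np.nanmin(P[:,2]).round(4),np.nanmax(P[:,2]).round(4))
a=cv2.resize(S0["img"][180:275,325:400,::-1],None,fx=5,fy=5,interpolation=cv2.INTER_CUBIC); b=cv2.resize(s["img"][0:95,350:450,::-1],None,fx=4,fy=5,interpolation=cv2.INTER_CUBIC); cv2.imwrite("pics/rule.png",np.hstack([a,b]))
E
```

```text
wrist [132 119   9  10  67] dot [[0.4721 0.2131 0.02  ]] cap [[0.4801 0.1645 0.018 ]]
top [297 321   4   4  13] dot [[0.4723 0.2107 0.02  ]] cap [[0.4738 0.1542 0.018 ]]
((30.988637924194336, 26.386627197265625), (9.493650436401367, 19.5529727935791), 10.889379501342773)
lens top [[0.4644 0.2803 0.018 ]]
handle [ 0.0067766  -0.99997705  0.4793285   0.2132333 ] -89.611725
handle w [   4    0   56  110 2300] [ 0.10571522 -0.99439645  0.475615    0.23627615] -83.93162
wrist [407   0  24  22 413] [417.02663438  10.94915254] [0.7042 0.2445 0.115 ] -0.0009 0.1171
side [355 195  17  28 223] [365.1793722  207.48878924] [0.7882 0.5099 0.0335] 0.0008 0.1362
top [266 193  17   7  83] [274.18072289 196.84337349] [0.7026 0.2536 0.1138] 0.0021 0.1349
```

View pics/rule.png

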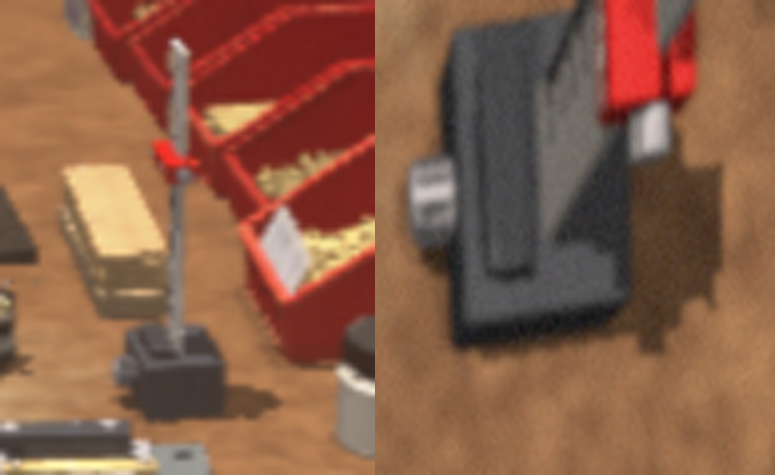

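Left panel (side view): the cursor is about 37% of the way down from the rule top to the block top, so roughly z≈0.11. Right panel (wrist view): the cursor at (417,11) has its front and knob facing −x. I'll view the front face obliquely from the robot side.

```bash
python3 -m pendant '[{"tx":-0.02,"ty":0.005,"tz":0,"turn":-8},{"tx":-0.05,"ty":0.015,"tz":0,"turn":-18},{"tx":-0.08,"ty":0.03,"tz":-0.01,"turn":-28},{"tx":-0.11,"ty":0.04,"tz":-0.03,"turn":-38},{"tx":-0.13,"ty":0.05,"tz":-0.05,"turn":-48},{"tx":-0.135,"ty":0.051,"tz":-0.07,"turn":-56},{"tx":-0.135,"ty":0.051,"tz":-0.08,"turn":-60},{"tx":-0.135,"ty":0.051,"tz":-0.08,"turn":-60},{"tx":-0.135,"ty":0.051,"tz":-0.08,"turn":-60},{"tx":-0.135,"ty":0.051,"tz":-0.08,"turn":-60}]' 1
python3 - <<'E'
from m import *
import pickle
s=ctrl.snapshot("wrist"); pickle.dump(s,open("w5.pkl","wb"))
o=ctrl.observe(); print(o["ee_pos"],o["joint_pos"][6])
c=proj(s,[[.703,.246,.11]])[0]; print(c)
u,v=int(c[0]),int(c[1]); x0=max(u-50,0);y0=max(v-50,0); a=s["img"][y0:y0+120,x0:x0+110]; print(x0,y0)
cv2.imwrite("pics/rule2.png",cv2.resize(a[:,:,::-1],None,fx=5,fy=5,interpolation=cv2.INTER_CUBIC))
E
```

```text
time_s: 11.9
ee_pos: [0.4982, 0.1585, 0.1201]
eef_rot: [0.98, 0.198, 0.0, -0.0]
wrist_force: [-0.3, -0.3, 0.6]
finger_gap: 0.998
finger_force: 0.0
[0.49823621 0.15844667 0.12009639] -1.6838671644344019
[ 324.22607843 -382.2085943 ]
274 0
```

View pics/rule2.png

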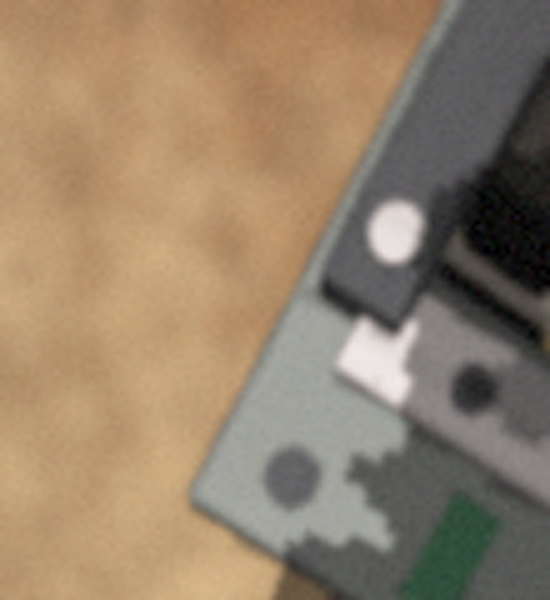

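This crop missed: the wrist camera leans the other way, so it shows the stop and green mark only. The cursor can be seen sideways in the original orientation, so I turn back with the camera to the left of it, and work numerically.

```bash
python3 -m pendant '[{"tx":0.005,"ty":0.001,"tz":0.005,"turn":8},{"tx":0.02,"ty":0.004,"tz":0.015,"turn":18},{"tx":0.035,"ty":0.007,"tz":0.024,"turn":28},{"tx":0.05,"ty":0.01,"tz":0.024,"turn":38},{"tx":0.06,"ty":0.0125,"tz":0.024,"turn":48},{"tx":0.065,"ty":0.0125,"tz":0.024,"turn":56},{"tx":0.065,"ty":0.0125,"tz":0.024,"turn":60},{"tx":0.065,"ty":0.0125,"tz":0.024,"turn":60},{"tx":0.065,"ty":0.0125,"tz":0.024,"turn":60},{"tx":0.065,"ty":0.0125,"tz":0.024,"turn":60}]' 1
python3 - <<'E'
from m import *
import pickle
s=ctrl.snapshot("wrist"); pickle.dump(s,open("w6.pkl","wb"))
o=ctrl.observe(); print(o["ee_pos"])
c=proj(s,[[.700,.246,.11]])[0]; print(c)
st,cc,xs,ys=redmask(s,(480,int(c[1])-70,640,int(c[1])+70)); print(st,cc)
P=cloud(s)[ys,xs]; print(np.nanpercentile(P,[2,25,50,75,98],axis=0).round(4))
r=int(cc[1])
for row in (r-14,r-7,r,r+7,r+14): print(row,[(k,*map(int,s["img"][row,k]),*(1000*cloud(s)[row,k]).round().astype(int)) for k in range(st[0]-6,min(st[0]+st[2]+3,640),2)])
x0,y0=max(0,st[0]-60),max(0,st[1]-50)
cv2.imwrite("pics/rule3.png",cv2.resize(s["img"][y0:y0+120,x0:640,::-1],None,fx=5,fy=5,interpolation=cv2.INTER_CUBIC)); print(x0,y0)
E
```

```text
time_s: 13.2
ee_pos: [0.5629, 0.171, 0.1439]
eef_rot: [0.75, 0.662, 0.0, 0.0]
wrist_force: [0.3, 0.8, 0.3]
finger_gap: 1.002
finger_force: 0.0
[0.56286925 0.17100905 0.14382806]
[580.95733247  99.83098304]
[ 583   29   57   83 1769] [601.1085359   70.20180893]
[[0.6991 0.2406 0.0267]
 [0.7013 0.2475 0.1142]
 [0.704  0.2582 0.1148]
 [0.7067 0.2679 0.1154]
 [0.7784 0.2871 0.1166]]
56 [(577, 67, 51, 37, np.int64(772), np.int64(279), np.int64(0)), (579, 58, 36, 29, np.int64(772), np.int64(278), np.int64(1)), (581, 73, 18, 16, np.int64(700), np.int64(266), np.int64(107)), (583, 87, 42, 39, np.int64(700), np.int64(266), np.int64(108)), (585, 131, 118, 107, np.int64(700), np.int64(265), np.int64(110)), (587, 116, 79, 72, np.int64(699), np.int64(265), np.int64(112)), (589, 73, 11, 4, np.int64(700), np.int64(265), np.int64(112)), (591, 116, 27, 24, np.int64(700), np.int64(265), np.int64(114)), (593, 208, 46, 44, np.int64(700), np.int64(264), np.int64(114)), (595, 227, 48, 47, np.int64(701), np.int64(264), np.int64(115)), (597, 230, 53, 49, np.int64(702), np.int64(264), np.int64(115)), (599, 2
[... 9066 characters left out ...]
p.int64(250), np.int64(123)), (621, 110, 105, 97, np.int64(707), np.int64(250), np.int64(123)), (623, 112, 107, 101, np.int64(706), np.int64(250), np.int64(125)), (625, 107, 101, 95, np.int64(706), np.int64(250), np.int64(127)), (627, 113, 107, 100, np.int64(706), np.int64(250), np.int64(128)), (629, 112, 106, 101, np.int64(706), np.int64(250), np.int64(130)), (631, 110, 104, 97, np.int64(706), np.int64(249), np.int64(130)), (633, 111, 106, 99, np.int64(706), np.int64(249), np.int64(131)), (635, 114, 109, 102, np.int64(707), np.int64(249), np.int64(131)), (637, 110, 104, 98, np.int64(706), np.int64(249), np.int64(133)), (639, 115, 111, 105, np.int64(707), np.int64(249), np.int64(133))]
523 0
```

The front of the cursor resolves well: the white line reads z≈0.111 and the cursor spans about 0.1065 to 0.1153. I check the depth bias on known heights, then move over the loupe.

```bash
python3 - <<'E'
from m import *
import pickle
for f in ("w4","w6"):
    s=pickle.load(open(f+".pkl","rb")); P=cloud(s); z=P[...,2]; 
    for n,lo,hi in(("bench",-.005,.005),("plate",.007,.0125),("strip",.0135,.019),("brass",.055,.064)):
        m=(z>lo)&(z<hi)&(np.abs(P[...,0]-.632)<.055)&(np.abs(P[...,1]-.09)<.11) if n!="bench" else (z>lo)&(z<hi)
        if n=="brass": m&=(s["img"][...,0].astype(int)-s["img"][...,2]>60)
        print(f,n,m.sum(),np.median(z[m]).round(4), P[m].mean(0).round(4))
s=pickle.load(open("w6.pkl","rb")); P=cloud(s); g=s["img"].astype(int)
L=[]
for r in range(45,95):
    k=np.arange(575,592); b=g[r,k,1]; i=np.argmax(b*(np.abs(P[r,k,0]-.7)<.003)); L.append(P[r,k[i],2])
print("line",np.median(L),np.percentile(L,[10,90]))
E
python3 -m pendant '[{"tx":-0.02,"ty":0.01,"tz":0.02,"turn":2},{"tx":-0.05,"ty":0.03,"tz":0.05,"turn":4},{"tx":-0.075,"ty":0.05,"tz":0.056,"turn":6},{"tx":-0.09,"ty":0.063,"tz":0.056,"turn":8},{"tx":-0.09,"ty":0.063,"tz":0.056,"turn":10},{"tx":-0.09,"ty":0.063,"tz":0.056,"turn":10},{"tx":-0.09,"ty":0.063,"tz":0.056,"turn":10}]' 1
python3 - <<'E'
from m import *
import pickle
s=ctrl.snapshot("wrist"); pickle.dump(s,open("w7.pkl","wb")); o=ctrl.observe(); t=o["ee_pos"]; print(t)
P=cloud(s); z=P[...,2]; g=cv2.cvtColor(s["img"],cv2.COLOR_RGB2GRAY)
reg=(P[...,0]>.42)&(P[...,0]<.52)&(P[...,1]>.14)&(P[...,1]<.345)
m=reg&(z>.010)&(z<.03); p=P[m]
hd=p[(p[:,1]<.25)&(p[:,1]>.175)]; d=cv2.fitLine(hd[:,:2].astype(np.float32),cv2.DIST_HUBER,0,.001,.001).ravel(); print("handle",len(hd),d,np.degrees(np.arctan2(d[1],d[0])),"ztop",np.median(hd[:,2]))
lp=p[p[:,1]>.262]; (c,r)=cv2.minEnclosingCircle(lp[:,:2].astype(np.float32)); print("lens",len(lp),c,r, lp[:,0].min(),lp[:,0].max(),lp[:,1].max()); print("tip y",p[:,1].min())
for y in (.18,.2,.22,.24):
    q=p[np.abs(p[:,1]-y)<.003]; print(y,np.percentile(q[:,0],[2,98]).round(4),q[:,0].mean().round(4))
E
```

```text
w4 bench 137806 0.0007 [0.6386 0.1647 0.0007]
w4 plate 10814 0.0106 [0.6294 0.0798 0.0106]
w4 strip 5135 0.0167 [0.6308 0.0881 0.0167]
w4 brass 454 0.0598 [0.6403 0.1627 0.0598]
w6 bench 137451 0.0007 [0.5637 0.2158 0.0007]
w6 plate 7907 0.0107 [0.6173 0.1027 0.0107]
w6 strip 3682 0.0167 [0.6155 0.1027 0.0167]
w6 brass 148 0.0598 [0.6523 0.1612 0.0598]
line 0.11102754344810992 [0.10976779 0.11165257]
time_s: 14.12
ee_pos: [0.4738, 0.2328, 0.1992]
eef_rot: [0.69, 0.724, -0.0, 0.0]
wrist_force: [-0.5, -0.8, -0.2]
finger_gap: 0.998
finger_force: 0.0
[0.47363811 0.23296065 0.19927615]
handle 1263 [ 0.06363948 -0.99797297  0.4727936   0.22086872] -86.35126 ztop 0.020172370918445648
lens 3109 (0.47084593772888184, 0.29624155163764954) 0.03446569666266441 0.44015995350134796 0.49701357026497417 0.3304178812769168
tip y 0.16015312372138357
0.18 [0.4665 0.4835] 0.475
0.2 [0.465  0.4825] 0.4738
0.22 [0.4642 0.4815] 0.473
0.24 [0.4635 0.4804] 0.4719
```

```bash
python3 -m pendant '[{"tx":-0.001,"ty":0.002,"tz":-0.03,"turn":0.4},{"tx":-0.0025,"ty":0.005,"tz":-0.08,"turn":0.8},{"tx":-0.0025,"ty":0.005,"tz":-0.13,"turn":0.8},{"tx":-0.0025,"ty":0.005,"tz":-0.165,"turn":0.8},{"tx":-0.0025,"ty":0.005,"tz":-0.185,"turn":0.8},{"tx":-0.0025,"ty":0.005,"tz":-0.192,"turn":0.8},{"tx":-0.0025,"ty":0.005,"tz":-0.195,"turn":0.8},{"tx":-0.0025,"ty":0.005,"tz":-0.195,"turn":0.8},{"tx":-0.0025,"ty":0.005,"tz":-0.195,"turn":0.8}]' 1
python3 -m pendant '[{"tx":0,"ty":0,"tz":0,"turn":0},{"tx":0,"ty":0,"tz":0,"turn":0},{"tx":0,"ty":0,"tz":0,"turn":0},{"tx":0,"ty":0,"tz":0,"turn":0},{"tx":0,"ty":0,"tz":0,"turn":0},{"tx":0,"ty":0,"tz":0,"turn":0},{"tx":0,"ty":0,"tz":0,"turn":0},{"tx":0,"ty":0,"tz":0,"turn":0}]' -1
```

```text
time_s: 15.3
ee_pos: [0.4709, 0.2392, 0.0055]
eef_rot: [0.684, 0.729, 0.001, 0.0]
wrist_force: [-0.2, -0.2, -0.3]
finger_gap: 1.0
finger_force: 0.0
time_s: 16.3
ee_pos: [0.4705, 0.239, 0.0048]
eef_rot: [0.684, 0.729, 0.0, 0.0]
wrist_force: [-0.3, -0.1, 0.3]
finger_gap: 0.198
finger_force: 30.0
```

```bash
python3 -m pendant '[{"tx":0,"ty":0,"tz":0.01,"turn":0},{"tx":0,"ty":0,"tz":0.04,"turn":0},{"tx":0,"ty":0,"tz":0.08,"turn":0},{"tx":0,"ty":0,"tz":0.12,"turn":0},{"tx":0,"ty":0,"tz":0.14,"turn":0},{"tx":0,"ty":0,"tz":0.145,"turn":0},{"tx":0,"ty":0,"tz":0.145,"turn":0},{"tx":0,"ty":0,"tz":0.145,"turn":0},{"tx":0,"ty":0,"tz":0.145,"turn":0}]'
python3 - <<'E'
from m import *
import pickle
t=ctrl.snapshot("top"); w=ctrl.snapshot("wrist"); sd=ctrl.snapshot("side"); pickle.dump((t,w,sd),open("a8.pkl","wb")); print(ctrl.observe()["ee_pos"],ctrl.observe()["finger_gap"])
def brass(s,box):
    x0,y0,x1,y1=box; g=s["img"].astype(int)[y0:y1,x0:x1]; m=((g[...,0]-g[...,2]>50)&(g[...,0]>140)).astype(np.uint8)
    n,l,st,ce=cv2.connectedComponentsWithStats(m); i=1+np.argmax(st[1:,4]); r=cv2.minAreaRect(np.argwhere(l==i)[:,::-1].astype(np.float32)); c=np.array(r[0])+[x0,y0]; print(st[i],r[1:],c,plane(s,[c],.06).round(4))
w4=pickle.load(open("w4.pkl","rb")); t4=pickle.load(open("t4.pkl","rb"))
brass(w4,(285,140,375,180))
c=proj(t4,[[.640,.16,.06]])[0].astype(int); print(c); brass(t4,(c[0]-9,c[1]-25,c[0]+10,c[1]+25)); brass(t,(c[0]-9,c[1]-25,c[0]+10,c[1]+25))
for n,s in(("top",t),("wrist",w)):
    P=cloud(s); m=(np.abs(P[...,2]-.158)<.013)&(P[...,0]>.42)&(P[...,0]<.52)&(P[...,1]>.262)&(P[...,1]<.34); p=P[m]
    if m.sum()<20: print(n,m.sum()); continue
    ys,xs=np.nonzero(m); print(n,m.sum(),xs.min(),xs.max(),ys.min(),ys.max(),np.percentile(p,[1,50,99],axis=0).round(4))
E
```

```text
time_s: 17.42
ee_pos: [0.4699, 0.2388, 0.1489]
eef_rot: [0.684, 0.729, -0.001, -0.0]
wrist_force: [-0.7, -0.3, -1.3]
finger_gap: 0.202
finger_force: 30.0
[0.470176   0.23895379 0.14929654] 0.20371080646146345
[  9  13  68  13 585] ((67.07624816894531, 11.13627815246582), 0.9877604246139526) [327.49064255 159.04294395] [[0.6419 0.1633 0.06  ]]
[324 235]
[ 5 25  6 15 39] ((3.9755353927612305, 14.466531753540039), 6.34019136428833) [322.55487776 242.0060997 ] [[0.6264 0.1633 0.06  ]]
[ 8  0 11  2 14] ((1.0, 10.0), 90.0) [328.  210.5] [[0.6888 0.1529 0.06  ]]
top 0
wrist 17644 252 397 89 262 [[0.4403 0.265  0.1543]
 [0.4668 0.3023 0.1577]
 [0.493  0.3283 0.1639]]
```

```bash
cat > lens.py <<'E'
from m import *
import pickle
from scipy.optimize import least_squares
def fit(s,zlo,zhi,ymin,xr,ymax,r0=None):
    P=cloud(s); m=((P[...,2]>zlo)&(P[...,2]<zhi)&(P[...,1]>ymin-.03)&(P[...,1]<ymax)&(P[...,0]>xr[0])&(P[...,0]<xr[1])).astype(np.uint8)
    m=cv2.morphologyEx(m,cv2.MORPH_OPEN,np.ones((3,3))); cs,_=cv2.findContours(m,cv2.RETR_EXTERNAL,cv2.CHAIN_APPROX_NONE); c=max(cs,key=cv2.contourArea)[:,0]
    q=plane(s,c,(zlo+zhi)/2)[:,:2]; q=q[q[:,1]>ymin]
    f=least_squares(lambda a:np.hypot(q[:,0]-a[0],q[:,1]-a[1])-a[2],[*q.mean(0),.029],loss="soft_l1",f_scale=.0007); return f.x.round(4),len(q)
E
python3 - <<'E'
from lens import *
w7=pickle.load(open("w7.pkl","rb")); t,w8,sd=pickle.load(open("a8.pkl","rb"))
t0=pickle.load(open("s0.pkl","rb"))["top"]
print("w7",fit(w7,.0145,.0215,.283,(.42,.52),.35)); print("w7b",fit(w7,.009,.027,.283,(.42,.52),.35)); print("top0",fit(t0,.009,.027,.283,(.42,.52),.35))
print("w8",fit(w8,.156,.168,.283,(.42,.52),.35))
P=cloud(w8); m=(P[...,2]>.15)&(P[...,2]<.175)&(P[...,1]>.27)&(P[...,1]<.34)&(np.abs(P[...,0]-.467)<.032)
g=cv2.cvtColor(w8["img"],cv2.COLOR_RGB2GRAY); m&=(g<90); p=P[m]; A=np.c_[p[:,:2]-p[:,:2].mean(0),np.ones(len(p))]; k=np.linalg.lstsq(A,p[:,2],rcond=None)[0]; print("bezel plane",len(p),np.degrees(k[:2]),k[2])
r=np.hypot(*(P[...,:2]-[.467,.301]).transpose(2,0,1)); 
for a,b in((0,.01),(.01,.02),(.02,.024),(.025,.028)): q=P[...,2][(r>=a)&(r<b)]; print(a,len(q),np.nanpercentile(q,[10,50,90]).round(4))
# handle top slope
h=P[(np.abs(P[...,0]-.47)<.006)&(P[...,1]<.285)&(P[...,1]>.24)&(P[...,2]>.14)&(P[...,2]<.18)]; print("handle",len(h), np.polyfit(h[:,1],h[:,2],1) if len(h)>20 else 0)
E
```

```text
w7 (array([0.4687, 0.3022, 0.0267]), 251)
w7b (array([0.4686, 0.3018, 0.0281]), 133)
top0 (array([0.4671, 0.3005, 0.0238]), 111)
w8 (array([0.4666, 0.3016, 0.0282]), 319)
bezel plane 4956 [-0.21210103  0.78294129] 0.162091278376941
0 1959 [0.1574 0.1582 0.159 ]
0.01 5749 [0.1564 0.1573 0.1583]
0.02 3451 [0.155  0.156  0.1573]
0.025 3527 [0.1594 0.1627 0.1636]
handle 2870 [-0.20434871  0.21528327]
```

```bash
python3 -m pendant '[{"tx":0.008,"ty":-0.006,"tz":0,"turn":0},{"tx":0.025,"ty":-0.02,"tz":0,"turn":0},{"tx":0.05,"ty":-0.04,"tz":0,"turn":0},{"tx":0.075,"ty":-0.06,"tz":0,"turn":0},{"tx":0.1,"ty":-0.08,"tz":0,"turn":0},{"tx":0.125,"ty":-0.1,"tz":0,"turn":0},{"tx":0.15,"ty":-0.12,"tz":0,"turn":0},{"tx":0.165,"ty":-0.132,"tz":0,"turn":0},{"tx":0.172,"ty":-0.138,"tz":0,"turn":0},{"tx":0.1737,"ty":-0.139,"tz":-0.005,"turn":0},{"tx":0.1737,"ty":-0.139,"tz":-0.015,"turn":0},{"tx":0.1737,"ty":-0.139,"tz":-0.025,"turn":0},{"tx":0.1737,"ty":-0.139,"tz":-0.035,"turn":0},{"tx":0.1737,"ty":-0.139,"tz":-0.041,"turn":0},{"tx":0.1737,"ty":-0.139,"tz":-0.043,"turn":0},{"tx":0.1737,"ty":-0.139,"tz":-0.043,"turn":0},{"tx":0.1737,"ty":-0.139,"tz":-0.043,"turn":0},{"tx":0.1737,"ty":-0.139,"tz":-0.043,"turn":0}]'
python3 - <<'E'
from lens import *
w=ctrl.snapshot("wrist"); sd=ctrl.snapshot("side"); t=ctrl.snapshot("top"); pickle.dump((t,w,sd),open("a9.pkl","wb")); o=ctrl.observe(); print(o["ee_pos"],o["finger_gap"],o["wrist_force"])
print("wrist",fit(w,.113,.125,.145,(.59,.69),.22))
P=cloud(w); r=np.hypot(*(P[...,:2]-[.64,.162]).transpose(2,0,1)); print("rim z",np.nanpercentile(P[...,2][(r>.0255)&(r<.028)],[25,50,75]).round(4))
c=proj(sd,[[.64,.162,.11]])[0].astype(int); u=proj(w,[[.64,.162,.11]])[0].astype(int); print(c,u)
a=cv2.resize(sd["img"][c[1]-60:c[1]+60,c[0]-40:c[0]+40,::-1],(400,600),interpolation=cv2.INTER_CUBIC); v=max(u[1]-150,0); b=cv2.resize(w["img"][v:v+300,u[0]-100:u[0]+100,::-1],(400,600)); cv2.imwrite("pics/fin.png",np.hstack([a,b])); print(c-[40,60],u[0]-100,v)
E
```

```text
time_s: 19.82
ee_pos: [0.6443, 0.1, 0.1071]
eef_rot: [0.684, 0.729, 0.0, 0.0]
wrist_force: [0.8, -0.4, -0.9]
finger_gap: 0.204
finger_force: 30.0
[0.64419888 0.09999062 0.1069202 ] 0.20316441029893612 [-0.10674518 -0.37806986 -0.69144666]
wrist (array([0.6409, 0.1627, 0.0285]), 311)
rim z [0.1201 0.1207 0.1212]
[336 230] [322 167]
[296 170] 222 17
```

View pics/fin.png

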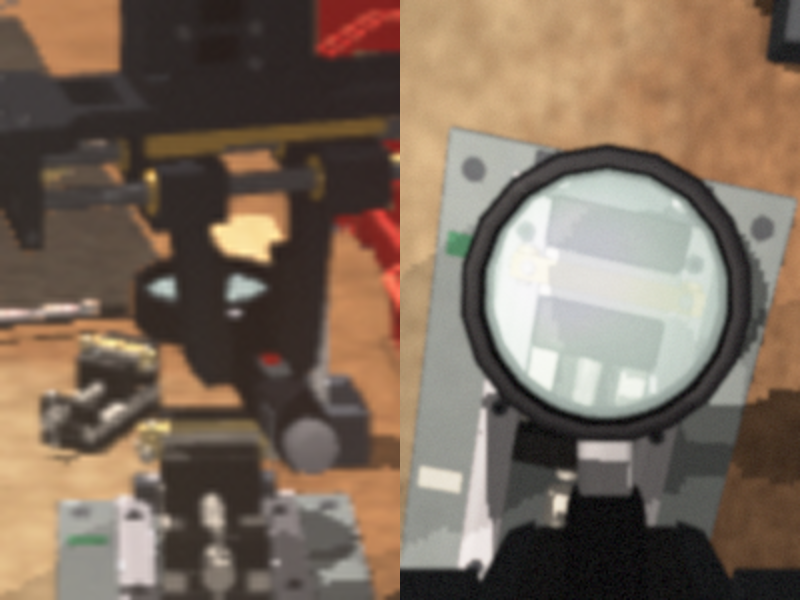

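The left panel shows the loupe level above the part, clear of vice and rule. The right panel shows the stretcher through the glass, centred near crop (608,282), with the bezel centre at (607,290). I quantify the offset.

```bash
python3 - <<'E'
from lens import *
t,w,sd=pickle.load(open("a9.pkl","rb"))
print("centre",plane(w,[(325.75,158)],.06).round(4), "ends",plane(w,[(222+112/2,17+264/2),(222+304/2,17+300/2)],.06).round(4))
g=w["img"].astype(int)[110:210,265:385]; m=((g[...,0]-g[...,2]>25)).astype(np.uint8); n,l,st,ce=cv2.connectedComponentsWithStats(m)
for i in range(1,n):
    if st[i,4]>15: print(st[i]+[265,110,0,0,0],(ce[i]+[265,110]).round(1),plane(w,[ce[i]+[265,110]],.06).round(4))
E
```

```text
centre [[0.6415 0.1632 0.06  ]] ends [[0.6146 0.1664 0.06  ]
 [0.6691 0.16   0.06  ]]
```

The lens is within about 0.8 mm of the stretcher centre, and its height is about 0.111 against the line at 0.1105–0.111. Next: let it settle and hand in.

```bash
python3 -m pendant '[{"tx":0,"ty":0.0003,"tz":-0.0002,"turn":0},{"tx":0,"ty":0.0003,"tz":-0.0002,"turn":0},{"tx":0,"ty":0.0003,"tz":-0.0002,"turn":0},{"tx":0,"ty":0.0003,"tz":-0.0002,"turn":0},{"tx":0,"ty":0.0003,"tz":-0.0002,"turn":0},{"tx":0,"ty":0.0003,"tz":-0.0002,"turn":0}]'
python3 -c "
from station import ctrl
print(ctrl.hand_in())"
```

```text
time_s: 20.72
ee_pos: [0.6441, 0.1003, 0.1066]
eef_rot: [0.684, 0.729, 0.0, 0.0]
wrist_force: [-0.9, 0.3, -2.0]
finger_gap: 0.199
finger_force: 30.0
the job is handed in; nothing more can be done
None
```

The job is handed in at 20.7 s, with no verdict returned: the vice rests against the stop, released, and the loupe is held level within about 1 mm of centre over the stretcher, its lens at about 111 mm, the height I measured for the white line.

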